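# Close up the bench analyser

## Robot

A 7-joint arm with a two-finger parallel gripper is mounted at the origin on the work surface. World frame = base frame: x ahead of the robot, y to its left, z up, the work surface at z = 0. Lengths are in mm, angles in rad, forces in N, time in s.
With the tool pointing down it reaches from about 400 to 875 mm from the base axis. Payload 4.4 kg.
Tool frame: the origin (TCP) lies at the very end of the fingers, on their centre line; the grasp point (between the pads) lies 19 mm behind it; y points along the fingers, x is the direction in which the jaws open and shut, and the axes are right-handed (so a half turn about y gives the same grasp; the last joint's range is limited). The gripper opens to 85 mm and grips with 20 to 120 N. Pads are 22 mm wide; open, the fingers measure 114 mm over their backs; the gripper's body (76 mm by 85 mm) begins 54 mm behind the grasp point. The pads swing forward as they close: fully open they stand 13 mm farther back than shut.
Start: joints at [1.143, 0.628, 0.038, 1.517, -0.027, 0.996, -0.02], TCP at [230.102, -607.924, 195.413] pointing down, gripper open.
Joint ranges: [-3.06, 3.06], [-0.37, 2.12], [-1.25, 1.32], [0.18, 2.47], [-1.1, 4.24], [0.23, 1.98], [-2.94, 2.94]. Speed limits (rad/s): [2.57, 2.57, 3.14, 3.14, 3.14, 3.14, 3.14].

## Interface

Orientations are given as [roll, pitch, yaw] about the fixed x, y, z axes, in that order (R = Rz(yaw) Ry(pitch) Rx(roll)).
In Python, from cell import ctrl, get_image, nets gives the robot as it stands. The module is installed in compiled form; this text tells all that it offers.
- The arm moves only by the tool step_arm, never from a script. Its argument "moves" is text: rows parted by semicolons, each of 7 numbers parted by spaces: the shift along the tool's x, y, z normalised to -1 to 1, where 1 is 0.05 m, then the turn, a rotation vector about the tool's x, y, z normalised to -1 to 1, where 1 is 0.12 rad, then the opening, from 0 (shut) to 1 (fully open). A call has 1 to 20 rows; each row shifts and turns the commanded pose from where the row before left it, along the tool's axes as they then stand; what a row does not reach is not made up. A row lasts 1/10 s, in which the tool goes at most 50 mm and 8.59 degrees, less where a joint would pass 70% of its speed; a pose out of reach is approached as far as the arm can. A call with a number of a shift or a turn outside -1 to 1 is refused whole. A call with a gripper value outside its range is refused whole. The fingers move at their own pace and stop on an object; the grip force is fixed at half the most. Time passes only in rows, so rows that do not move let the fingers close. It gives the time, the measured TCP pose, the force and the opening at its end, in the units of the state.
- ctrl.read_state(): the state, without advancing time (a new reading comes with each control period).
- get_image(name): name is "side" or "top" or "wrist"; returns a dict with "color" (420x560x3 uint8, blue, green, red), "vertical_fov" (degrees; the focal length in pixels is half the picture's height over the tangent of half this angle, whatever the lens; pixels are square), "cx", "cy" (the principal point, pixels), "k1" (the pictures are not rectified: a ray, as slopes to the right and down, at radius r is drawn at 1 + k1 r^2 times it, then the intrinsics apply), "R" (3x3) and "t" (3): a world point X has camera coordinates R X + t; the wrist camera has in their place "T_tool_cam" (4x4, takes a point from camera to tool coordinates, whose origin is the TCP and whose axes are the tool frame's). Camera axes: x right, y down, z forward; pixel columns grow to the right and rows downward; lengths in mm; the calibration is good to about 2 mm. A picture is of the moment at which its call begins: read the wrist's pose just before it. There is no depth.
- ctrl.finish_job(): hands the job in, once; it reports no verdict.
Trained networks look in a picture, given as the dict that the camera call returned (one of the last four; its "shot" number tells which), for a name from the list of things; names that differ only in an ending like _2 or _b are one class to them, and where a whole thing is asked for, a point or a joint stands for the part that bears it (a point fixed in the world has none). Each returns a list of dicts, best first, with "conf" (0 to 1); they miss things now and then, are a little off and sometimes report something else, mostly with a low value. They report only what shows in the picture. A call takes as long as a camera call.
- nets.find_in(picture, target): "position" ([x, y, z] in mm, in world coordinates, good to about 4 mm: the middle of the surface that is visible of it).
- nets.cut_out(picture, target): "pixels" (420x560 bool, what is visible of it).
- nets.place_of(picture, target): "position" ([x, y, z] in mm, in world coordinates, good to about 4 mm: a listed point, or the origin of a listed thing).
The state is a dict: "clock": time; "qpos": joint angles; "qd": joint speeds; "tau": joint torques, N m; "eef_pos": TCP position; "tool_rot": TCP orientation; "force": force on the tool from outside, world axes, zero at the start; "torque": the same for the moment, N m; "width": finger opening in mm.
Only numpy, scipy, OpenCV 4.12 (cv2) and the standard library are available. Lean on these libraries where they do the work, as an engineer would, in place of code of your own. Each camera call takes 0.05 s, during which the arm holds its last target.

## Task

Make the bench analyser ready to measure: with the hood still open, push the sample drawer fully home with the fingertips, then swing the hood all the way down until it is shut, without slamming it. Grasp nothing: push only on the outside of the drawer front and of the hood, never touching the brass samples in the drawer or the black lining inside the hood. Leave the jar, tape roll, screwdriver and mouse where they are.

Things in the scene. Friction and masses are not known exactly. Their poses are not given: they have to be found in the camera images.
- analyser: White bench instrument, fixed to the table: 200 mm deep (its x), 280 wide (its y), 110 high to its flat deck. Origin at the centre of its underside, on the table; x points from its front (the drawer side, nearest the robot) to its back, z up. Front face at x = -100 mm. A steel plate with a round dark window lies in the deck under the hood.
- drawer (a joint): How far the sample drawer is out, in m: 0 is fully home (its panel stops against the analyser's front), grows as the drawer comes out towards the robot (along -x of the analyser), at most 0.09. No catch or spring; it slides with about 2.5 N of friction and stays where left.
- drawer_front (a point): Centre of the outer face of the drawer's flat white front panel: 160 mm wide, 48 high, 12 thick, from 43 to 91 mm above the table. With the drawer home this point is at x = -112, y = 0, z = 67 mm in the analyser's frame (the panel stands proud of the front). Behind the panel is a solid aluminium tray 150 mm wide, top 79 mm above the table. The dark strip on the panel is only a marking.
- samples (a point): Six brass sample pucks (24 mm diameter, 9 mm high, tops 88 mm above the table) fixed in two rows on the tray of the drawer, the first row's centres 37 mm behind the outer face of the front panel; they move with the drawer. Not to be touched. This point: the middle of the six, at the height of their tops.
- hood (a joint): Opening angle of the hood in rad: 0 is shut (lying on the deck), grows as its near edge swings up and back, at most 1.5. Stiff friction hinge (about 0.8 N m): the hood stays at any angle and must be pushed all the way down.
- hood_hinge (a point): Middle of the hood's hinge axis, which runs along the analyser's y: at x = 80 mm, y = 0, z = 110 mm in the analyser's frame.
- hood_edge (a point): Middle of the hood's free edge, outside. The hood is a flat white shell 170 mm long from hinge to this edge, 270 wide (y), 30 high when shut. Shut, this point is at x = -90, y = 0, z = 140 mm in the analyser's frame, the hood's flat outer top at z = 140 mm; its x points to the analyser's back, z out of the outer face. Standing open, the outer face looks to the back, away from the robot.
- lining (a point): Black rubber lining that fills the inside of the hood (157 mm by 257 mm, recessed 9 mm in its rim). Not to be touched. This point: the middle of its exposed face; it turns with the hood.
- jar: Loose closed jar with black lid, 48 mm diameter, 85 high, standing to the left of the drawer. Origin at the centre of its underside. Leave alone.
- tape: Loose roll of tape lying flat, 84 mm diameter, 24 high, to the right of the analyser. Origin at the centre of its underside. Leave alone.
- screwdriver: Loose screwdriver, about 200 mm long, lying to the right of the drawer. Its handle points along its -x; origin near its middle. Leave alone.
- mouse: Loose black computer mouse, 100 by 58 mm, 32 high, to the left of the analyser. Origin at the centre of its underside. Leave alone.

How it is judged (in metres and radians):
On the way, in this order (a step that is already met when the one before it is completed fails the run):
1. the drawer is fully home while the hood is still open (value of joint drawer below 0.004 m and value of joint hood above 0.5 rad), for 0.2 s.
2. the hood is shut (value of joint hood below 0.04 rad), for 0.2 s.
At the end, for the whole second after the job is handed in: The drawer is within 4 mm of fully home and the hood within 0.04 rad of shut; the loose things are at rest (value of joint drawer below 0.004 m and value of joint hood below 0.04 rad and linear speed of each of jar, tape, screwdriver, mouse below 0.02 m/s); the robot touches nothing.
It fails at once if a sample is touched (contact force between any of drawer_c2, drawer_c3, drawer_c4, drawer_c5, drawer_c6, drawer_c7 and anything else above 0.5 N).
It fails at once if the lining inside the hood is touched (contact force between hood_c5 and anything else above 0.5 N).
It fails at once if the hood is slammed (faster than 2.5 rad/s) (velocity of joint hood below -2.5 rad/s).
It fails at once if the jar, tape roll, screwdriver or mouse is moved by more than 15 mm (distance of any of jar, tape, screwdriver, mouse from where it was at the start of the episode above 0.015 m).
It also fails if it takes over 54 s, if anything falls off the work surface, if the arm or the gripper's body presses on something with over 40 N, if the wrist force passes 120 N, or if a joint passes its speed limit or range.

## Working session

There is one attempt and no reset: what is moved stays moved. The work goes in short steps, Python scripts to look and compute and a tool call to move; the robot and the scene stay as the last step left them, time stands still between calls to the robot, and variables do not carry over. Pictures are saved under pics/ and viewed, and the job is handed in when it is done.

Besides the shell and the picture viewer there is one more tool, called after "Call:" by a JSON object that holds its "api" and its "payload", one argument or row to a line. step_arm: Moves the arm, as the interface text tells. Scaled input: -1 to 1 covers 0.05 m each way for a shift and 0.12 rad each way for a turn. Its arguments: {"type":"object","properties":{"moves":{"type":"string"}},"required":["moves"]}

```bash
mkdir -p pics; ls; cat > h.py <<'E'
from cell import ctrl,get_image,nets
import cv2,numpy as np
def snap(n,f):
    p=get_image(n); cv2.imwrite('pics/'+f,p['color']); return p
E
python3 - <<'E'
from h import *
s=ctrl.read_state(); print(s)
for c in ['top','side']:
    p=snap(c,c+'1.png'); print(c,p['vertical_fov'],p['cx'],p['cy'],p['k1'],p['R'],p['t'])
    for n in ['analyser','drawer_front','samples','hood_hinge','hood_edge','lining','jar','tape','screwdriver','mouse']:
        r=nets.place_of(p,n); print(n,[(np.round(x['position']),round(x['conf'],2)) for x in r[:2]])
E
```

```text
pics
{'clock': 0.0, 'qpos': array([ 1.14320556,  0.62932657,  0.03841054,  1.51839545, -0.02702617,
        0.9963144 , -0.01997925]), 'qd': array([-0.00105053, -0.00127774,  0.00059902, -0.00010758, -0.0009158 ,
       -0.00081911,  0.0019363 ]), 'tau': array([ 8.07109936e-04, -5.63404942e+01,  1.22665409e+00, -1.93449157e+01,
        1.10965379e-02,  1.06892953e-02,  1.06839704e-05]), 'eef_pos': array([ 229.86585646, -607.23471126,  194.49248255]), 'tool_rot': array([-1.57078104,  0.00192727, -1.20897425]), 'force': array([-0.20782191, -0.31490428, -0.95667292]), 'torque': array([-0.03495897,  0.01414201, -0.01369788]), 'width': 85.5574695078597}
top 51.209548478721516 281.468761523694 215.0568782089849 0.03644791732140368 [[ 2.85246018e-02 -9.99593042e-01  3.12017692e-04]
 [-9.80426355e-01 -2.80384877e-02 -1.94879464e-01]
 [ 1.94808904e-01  5.25294874e-03 -9.80827150e-01]] [ 16.24044034 584.76193177 948.4282291 ]
analyser [(array([594.,  75.,  -1.]), 0.66)]
drawer_front [(array([442.,  98.,  72.]), 0.86), (array([471., 252.,  -3.]), 0.19)]
samples [(array([501.,  91.,  90.]), 0.86
[... 301 characters left out ...]
1 287.5188243231495 212.76370118066927 -0.13329943196896202 [[-0.83929834 -0.54333373 -0.0191508 ]
 [-0.26829049  0.44455658 -0.85462837]
 [ 0.47286203 -0.7121502  -0.51888688]] [476.86787269 231.18207912 669.15658718]
analyser [(array([598.,  77.,  -2.]), 0.63)]
drawer_front [(array([444.,  98.,  68.]), 0.95)]
samples [(array([505.,  84.,  91.]), 0.57), (array([645., 304.,   2.]), 0.38)]
hood_hinge [(array([675.,  66., 110.]), 0.79)]
hood_edge [(array([644.,  71., 286.]), 0.61)]
lining [(array([653.,  68., 192.]), 0.97)]
jar [(array([643.,  72., 282.]), 0.71), (array([467., 255.,  -3.]), 0.56)]
tape []
screwdriver [(array([412., -96.,  -2.]), 0.58)]
mouse [(array([646., 305.,  -3.]), 0.86)]
```

View pics/top1.png

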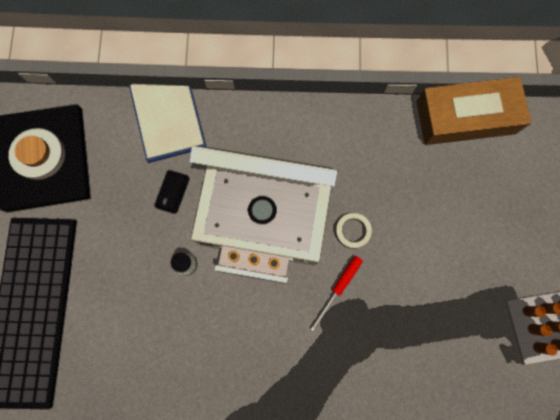

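View pics/side1.png

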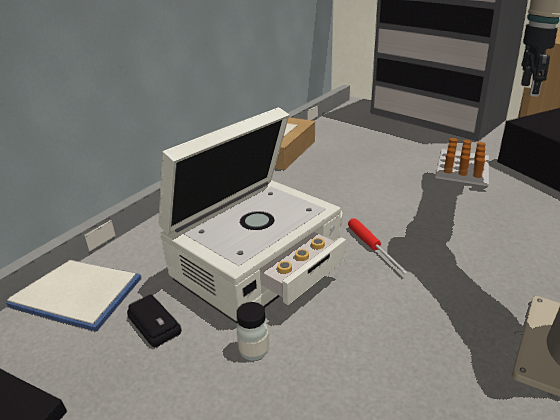

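The top view shows the open hood at (192–335, 150–185), the deck at (194–330, 165–260) and the drawer front at (216–287, 267–280). The jar is at (183,263), and the screwdriver runs (312,330)–(360,260). The side view agrees. Next I'll fit the analyser pose and check it with an overlay.

```bash
cat >> h.py <<'E'
def proj(p,X):
    X=np.atleast_2d(X); c=X@np.array(p['R']).T+np.array(p['t']); m=c[:,:2]/c[:,2:]
    r2=(m**2).sum(1,keepdims=True); m=m*(1+p['k1']*r2); f=210/np.tan(np.radians(p['vertical_fov']/2))
    return m*f+[p['cx'],p['cy']]
def A2W(par,P):
    x,y,a=par[:3]; c,s=np.cos(a),np.sin(a); P=np.atleast_2d(P).astype(float)
    return np.c_[x+c*P[:,0]-s*P[:,1], y+s*P[:,0]+c*P[:,1], P[:,2]]
def hoodpt(th,P):
    P=np.atleast_2d(P).astype(float) # hood coords rel hinge when shut, x,y,z
    c,s=np.cos(th),np.sin(th)
    return np.c_[80+P[:,0]*c+P[:,2]*s, P[:,1], 110-P[:,0]*s+P[:,2]*c]
E
cat > fit.py <<'E'
from h import *
from scipy.optimize import least_squares
ob=[]
pics={}
for c in ['top','side']:
    p=get_image(c); pics[c]=p
    for n in ['analyser','drawer_front','samples','hood_hinge','hood_edge','lining']:
        r=nets.place_of(p,n)
        if r and r[0]['conf']>.4: ob.append((n,np.array(r[0]['position'])))
def model(n,v):
    x,y,a,d,th=v
    if n=='analyser': q=[[0,0,0]]
    if n=='drawer_front': q=[[-112-d,0,67]]
    if n=='samples': q=[[-112-d+37+17,0,88]]
    if n=='hood_hinge': q=[[80,0,110]]
    if n=='hood_edge': q=hoodpt(th,[-170,0,30])
    if n=='lining': q=hoodpt(th,[-85,0,9])
    return A2W(v,q)[0]
f=lambda v: np.concatenate([(model(n,v)-o)[:(2 if n in('samples','lining') else 3)] for n,o in ob])
s=least_squares(f,[596,76,-.15,42,1.22],x_scale=[1,1,.01,1,.01],loss='soft_l1',f_scale=4)
print(s.x, np.round(f(s.x),1))
v=s.x; np.save('v.npy',v)
for c,p in pics.items():
    im=cv2.resize(p['color'],None,fx=1.4,fy=1.4)
    def poly(Q,col): cv2.polylines(im,[np.int32(np.round(proj(p,A2W(v,Q))*1.4))],True,col,1)
    poly([[-100,-140,110],[-100,140,110],[100,140,110],[100,-140,110]],(0,0,255))
    poly([[-112-v[3],-80,91],[-112-v[3],80,91],[-112-v[3],80,43],[-112-v[3],-80,43]],(255,0,0))
    poly(hoodpt(v[4],[[0,-135,30],[0,135,30],[-170,135,30],[-170,-135,30]]),(0,160,0))
    cv2.imwrite(f'pics/ov_{c}.png',im)
p=get_image('wrist'); cv2.imwrite('pics/w1.png',p['color']); print(p['T_tool_cam'])
E
python3 fit.py
```

```text
[ 5.94994394e+02  7.58486867e+01 -1.41139822e-01  3.96791543e+01
  1.22059666e+00] [-1.7 -0.3 -1.9  2.5 -1.  -2.5 -0.7 -0.3 -0.6  5.5 -1.5 -1.2  3.3  1.5
  6.2 -1.7 -4.8 -1.9  1.4  2.5 -0.2  0.6 -6.3  4.   2.4 -1.6 -2.7 -1.1
 -0.7 -3.5  2.2 -1.6]
[[ 9.99997766e-01  1.88247386e-04 -2.10524230e-03  2.85651738e-01]
 [ 2.06868049e-03 -2.91515245e-01  9.56563946e-01 -1.78176480e+02]
 [-4.33639563e-04 -9.56566164e-01 -2.91514983e-01  7.50872306e+01]
 [ 0.00000000e+00  0.00000000e+00  0.00000000e+00  1.00000000e+00]]
```

View pics/ov_top.png

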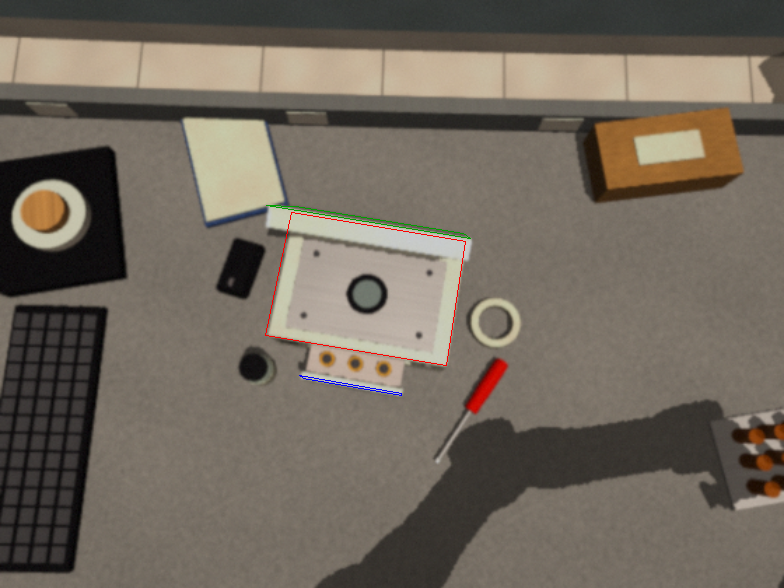

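View pics/ov_side.png

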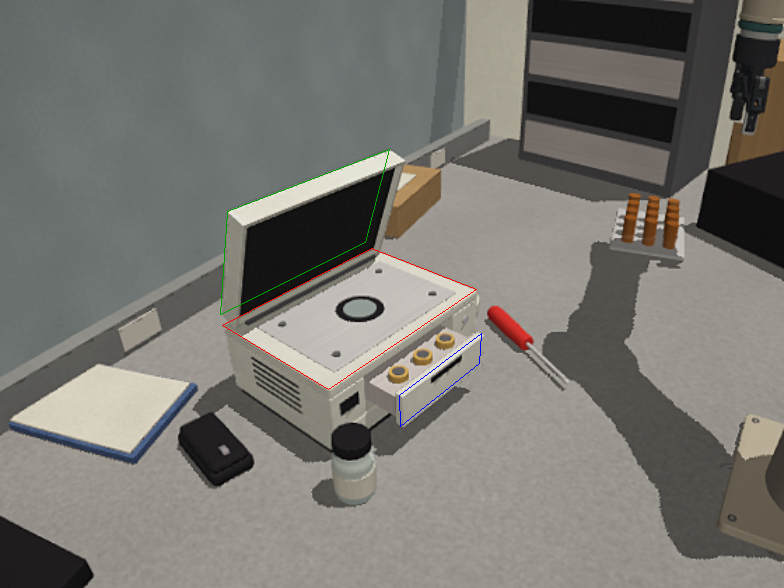

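View pics/w1.png

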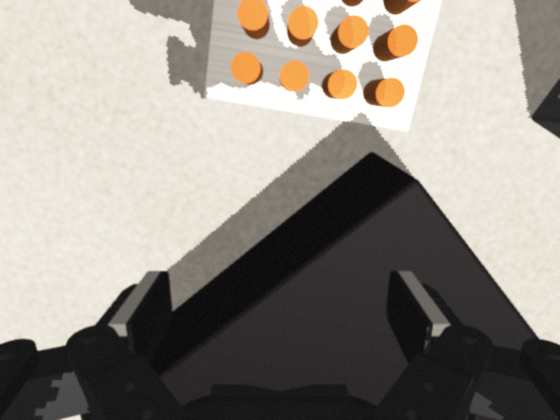

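The overlay fits both views to about 3 mm. The drawer is about 40 mm out, the hood is open about 1.22 rad, and the analyser yaw is -0.141. First I'll lift, turn the tool so its z lies along the analyser's x, and close the fingers.

Call:
{"api": "step_arm", "payload": {
  "moves": "0 -0.5 0 0 0.6 0 0; 0 -0.5 0 0 0.7 0 0; 0 -0.5 0 0 0.7 0 0; 0 -0.5 0 0 0.7 0 0; 0 0 0 0 0.7 0 0; 0 0 0 0 0.79 0 0; -0.6 0 0.5 0 0 0 0; -0.6 0 0.5 0 0 0 0; -0.6 0 0.5 0 0 0 0; -0.6 0 0.5 0 0 0 0; -0.6 0 0.3 0 0 0 0; -0.6 0 0.2 0 0 0 0; -0.6 0 0 0 0 0 0; -0.6 0 0 0 0 0 0; -0.6 0 0 0 0 0 0; -0.6 0 0 0 0 0 0; -0.6 0 0 0 0 0 0; -0.6 0 0 0 0 0 0; -0.6 0 0 0 0 0 0; -0.6 0 0 0 0 0 0"
}}

```text
clock: 3.85
eef_pos: [413.0, -208.5, 295.7]
tool_rot: [-1.57, -0.0, -1.712]
force: [-0.1, -1.0, -0.1]
width: -0.1
```

Call:
{"api": "step_arm", "payload": {
  "moves": "-0.6 0 0 0 0 0 0; -0.6 0 0 0 0 0 0; -0.6 0 0 0 0 0 0; -0.6 0 0 0 0 0 0; -0.6 0 -0.1 0 0 0 0; -0.6 0 -0.1 0 0 0 0; -0.6 0 -0.2 0 0 0 0; -0.6 0 -0.2 0 0 0 0; -0.6 0 -0.2 0 0 0 0; -0.6 0 -0.2 0 0 0 0; 0 0.6 0 0 0 0 0; 0 0.6 0 0 0 0 0; 0 0.6 0 0 0 0 0; 0 0 0 0 0 0 0; 0 0 0 0 0 0 0"
}}

```text
clock: 5.35
eef_pos: [405.7, 94.4, 205.9]
tool_rot: [-1.571, -0.0, -1.712]
force: [-0.2, 0.6, 0.4]
width: -0.0
```

```bash
cat > chk.py <<'E'
from h import *
import sys
v=np.load('v.npy'); s=ctrl.read_state(); e=s['eef_pos']; c,sn=np.cos(v[2]),np.sin(v[2])
d=e[:2]-v[:2]; print('clock',s['clock'],'TCP in analyser', np.round([c*d[0]+sn*d[1],-sn*d[0]+c*d[1],e[2]],1),'rot',np.round(s['tool_rot'],3),'F',np.round(s['force'],1), 'q',np.round(s['qpos'],2))
if len(sys.argv)>1:
    for k in sys.argv[2:]: snap(k,f'{k}_{sys.argv[1]}.png')
E
python3 chk.py a side wrist
```

```text
clock 5.35 TCP in analyser [-190.    -8.2  205.9] rot [-1.571 -0.    -1.712] F [-0.2  0.6  0.4] q [-0.2   0.29 -0.12  2.11  0.05  0.75 -2.06]
```

Call:
{"api": "step_arm", "payload": {
  "moves": "-0.16 0.5 0 0 0 0 0; 0 0.5 0 0 0 0 0; 0 0.5 0 0 0 0 0; 0 0.5 0 0 0 0 0; 0 0 0 0 0 0 0; 0 0 0 0 0 0 0"
}}

```text
clock: 6.05
eef_pos: [407.6, 102.6, 106.4]
tool_rot: [-1.569, 0.001, -1.712]
force: [0.8, 0.2, 0.8]
width: 0.3
```

```bash
python3 chk.py b side top
```

```text
clock 6.05 TCP in analyser [-1.893e+02  1.000e-01  1.064e+02] rot [-1.569e+00  1.000e-03 -1.712e+00] F [0.8 0.2 0.8] q [-0.24  0.47 -0.09  2.22  0.1   0.46 -2.13]
```

View pics/side_b.png

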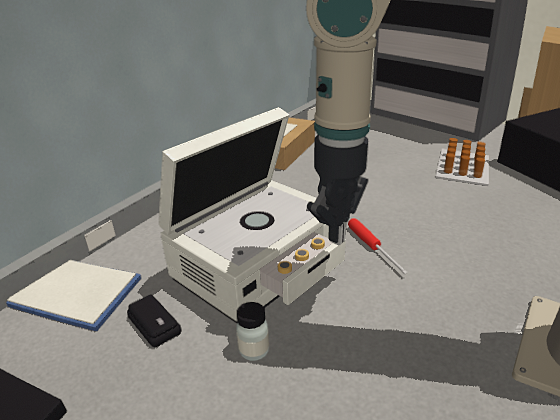

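View pics/top_b.png

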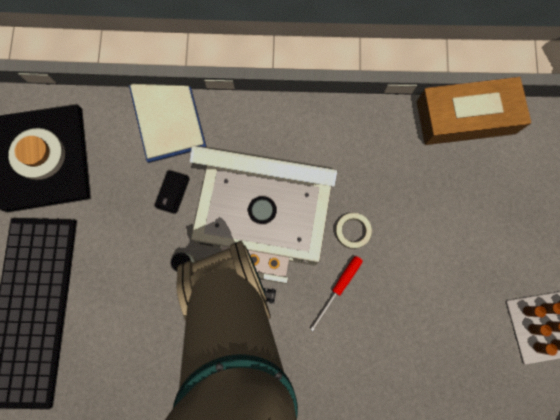

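Call:
{"api": "step_arm", "payload": {
  "moves": "0 0.4 0.1 0 0 0 0; 0 0.36 0.1 0 0 0 0; 0 0 0 0 0 0 0; 0 0 0 0 0 0 0"
}}

```text
clock: 6.55
eef_pos: [417.1, 101.0, 68.4]
tool_rot: [-1.57, 0.0, -1.712]
force: [0.4, -0.1, 0.1]
width: 0.0
```

```bash
python3 chk.py c side wrist; python3 -c "
from h import *
p=get_image('side');print(proj(p,[ctrl.read_state()['eef_pos']]))"
```

```text
clock 6.55 TCP in analyser [-1.797e+02 -1.000e-01  6.840e+01] rot [-1.57   0.    -1.712] F [ 0.4 -0.1  0.1] q [-0.25  0.55 -0.08  2.23  0.12  0.36 -2.13]
[[329.34345537 275.44774076]]
```

View pics/side_c.png

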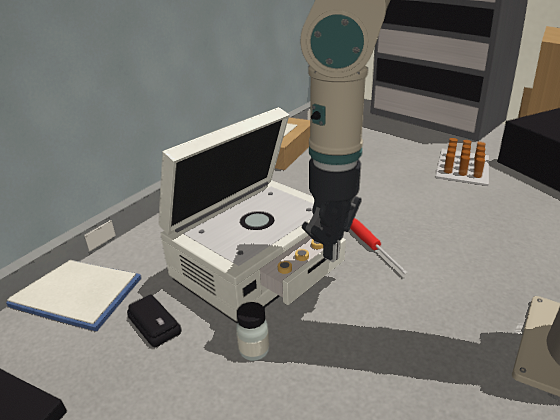

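View pics/wrist_c.png

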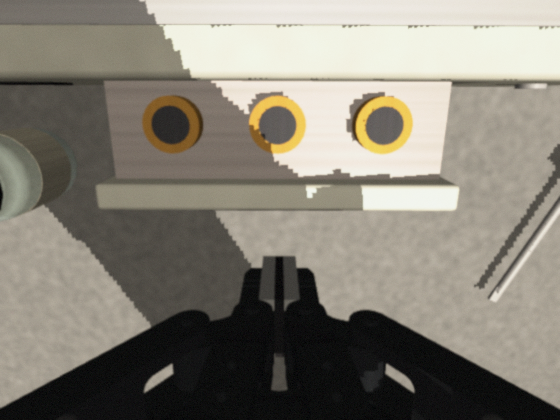

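In the wrist view the fingertips at (280,258) are centred in front of the panel, whose front edge is at row 210 and spans columns 98–457. The alignment is square, so I'll push.

Call:
{"api": "step_arm", "payload": {
  "moves": "0 0 0.15 0 0 0 0; 0 0 0.15 0 0 0 0; 0 0 0.15 0 0 0 0; 0 0 0.15 0 0 0 0; 0 0 0.15 0 0 0 0; 0 0 0.15 0 0 0 0; 0 0 0 0 0 0 0"
}}

```text
clock: 7.4
eef_pos: [462.7, 94.4, 67.4]
tool_rot: [-1.569, 0.0, -1.713]
force: [-0.5, -0.9, -0.2]
width: -0.1
```

```bash
python3 chk.py d wrist
```

```text
clock 7.4 TCP in analyser [-133.6   -0.2   67.4] rot [-1.569  0.    -1.713] F [-0.5 -0.9 -0.2] q [-0.2   0.59 -0.09  2.12  0.12  0.43 -2.09]
```

View pics/wrist_d.png

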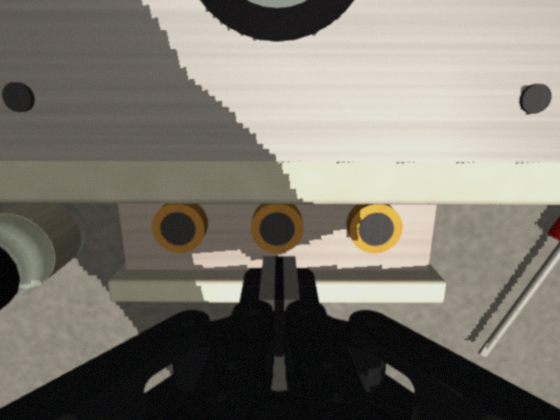

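```bash
python3 - <<'E'
from h import *
from scipy.spatial.transform import Rotation as Ro
s=ctrl.read_state(); p=get_image('wrist'); T=np.array(p['T_tool_cam'])
Rt=Ro.from_euler('xyz',s['tool_rot']).as_matrix()
Rw=Rt@T[:3,:3]; tw=Rt@T[:3,3]+s['eef_pos']
q=dict(p); q['R']=Rw.T; q['t']=-Rw.T@tw
print(p['vertical_fov'],p['cx'],p['cy'])
tp=lambda P:(Rt@np.array(P,float).T).T+s['eef_pos']
for P in [[0,0,0],[0,0,5],[0,0,11],[0,-20,11],[0,-20,5]]: print(P,np.round(proj(q,[tp(P)])[0]))
v=np.load('v.npy')
for d in [0,10,20,30,40]: print(d,np.round(proj(q,A2W(v,[[-112-d,-80,91],[-112-d,80,91],[-100-d,80,91],[-112-d+37,0,88]]))).tolist())
print(np.round(proj(q,A2W(v,[[-100,0,110]]))))
for c in ['top','side']:
    pp=get_image(c)
    for n in ['drawer_front','samples','hood_edge']:
        r=nets.place_of(pp,n)
        print(c,n,[(np.round(x['position']),round(x['conf'],2)) for x in r[:2]])
    cv2.imwrite(f'pics/{c}_e.png',pp['color'])
E
```

```text
59.09295274491567 278.81097815619137 206.15311244200595
[0, 0, 0] [280. 244.]
[0, 0, 5] [280. 235.]
[0, 0, 11] [280. 224.]
[0, -20, 11] [280. 239.]
[0, -20, 5] [280. 251.]
0 [[461.0, 217.0], [98.0, 217.0], [94.0, 191.0], [279.0, 131.0]]
10 [[457.0, 239.0], [101.0, 239.0], [97.0, 213.0], [279.0, 155.0]]
20 [[454.0, 259.0], [104.0, 259.0], [100.0, 234.0], [279.0, 178.0]]
30 [[451.0, 279.0], [107.0, 279.0], [103.0, 255.0], [279.0, 200.0]]
40 [[448.0, 298.0], [110.0, 298.0], [106.0, 275.0], [279.0, 222.0]]
[[279. 204.]]
top drawer_front []
top samples []
top hood_edge [(array([646.,  70., 279.]), 0.87)]
side drawer_front [(array([445.,  94.,  69.]), 0.78)]
side samples [(array([504.,  86.,  87.]), 0.74)]
side hood_edge [(array([643.,  73., 282.]), 0.69)]
```

View pics/side_e.png

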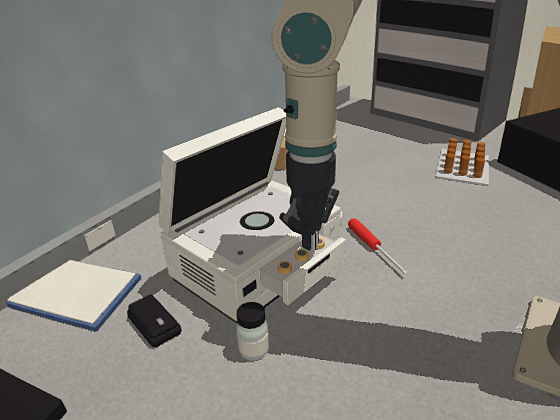

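The drawer has not moved: nets and overlay still put it about 40 mm out. The fingertips passed over the panel, so the real finger ends sit higher than the reported TCP. I'll back straight out at this height, because going down would hit a puck, and then measure the real tip.

Call:
{"api": "step_arm", "payload": {
  "moves": "0 0 -0.2 0 0 0 0; 0 0 -0.2 0 0 0 0; 0 0 -0.2 0 0 0 0; 0 0 -0.2 0 0 0 0; 0 0 -0.1 0 0 0 0; 0 0 -0.1 0 0 0 0; 0 0 0 0 0 0 0"
}}

```text
clock: 8.6
eef_pos: [410.9, 101.7, 67.5]
tool_rot: [-1.571, -0.0, -1.711]
force: [0.2, 0.2, -0.4]
width: 0.2
```

```bash
cat >> h.py <<'E'
from scipy.spatial.transform import Rotation as Ro
def wristcam():
    s=ctrl.read_state(); p=get_image('wrist'); T=np.array(p['T_tool_cam'])
    Rt=Ro.from_euler('xyz',s['tool_rot']).as_matrix()
    Rw=Rt@T[:3,:3]; tw=Rt@T[:3,3]+s['eef_pos']; p['R']=Rw.T; p['t']=-Rw.T@tw; return p,s,Rt
def tipoverlay(tag):
    p,s,Rt=wristcam(); sd=get_image('side')
    for n,q in (('w',p),('s',sd)):
        z=2 if n=='w' else 5
        im=q['color'].copy(); out=[]
        ctr=proj(q,[s['eef_pos']-Rt@np.array([0,20,0])])[0]
        w,h=(280,210) if n=='w' else (130,100)
        x0=int(np.clip(ctr[0]-w/2,0,560-w)); y0=int(np.clip(ctr[1]-h/2,0,420-h))
        c=cv2.resize(im[y0:y0+h,x0:x0+w],None,fx=z,fy=z,interpolation=cv2.INTER_NEAREST)
        for L in [0,10,20,30,40]:
            for zz in (-11,11):
                u=(proj(q,[s['eef_pos']+Rt@np.array([0,-L,zz])])[0]-[x0,y0]+.5)*z
                cv2.circle(c,tuple(int(t) for t in u),3,[(0,0,255),(0,255,0),(255,0,0),(0,255,255),(255,0,255)][L//10],-1)
        cv2.imwrite(f'pics/tip_{n}_{tag}.png',c)
E
python3 chk.py; python3 -c "
from h import *
tipoverlay('a')"
```

```text
clock 8.6 TCP in analyser [-185.9   -0.3   67.5] rot [-1.571 -0.    -1.711] F [ 0.2  0.2 -0.4] q [-0.26  0.55 -0.08  2.24  0.12  0.35 -2.14]
```

View pics/tip_w_a.png

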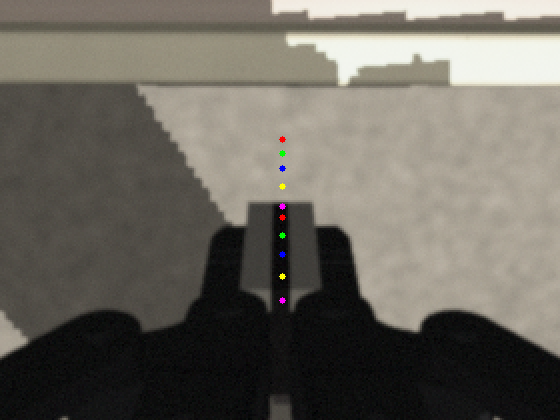

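View pics/tip_s_a.png

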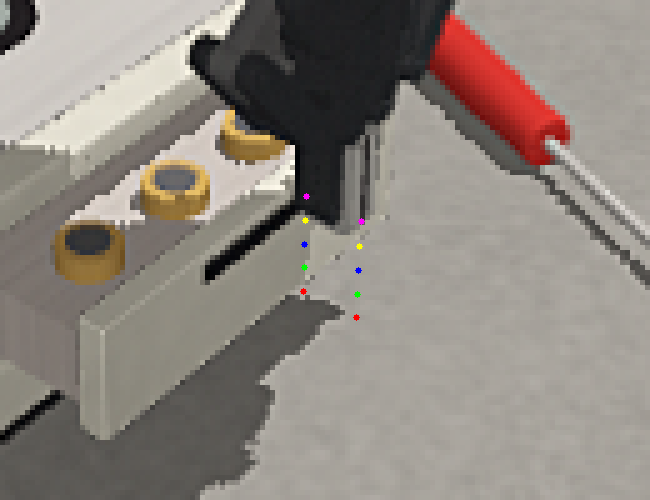

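The real finger ends are about 38 mm short of the reported TCP, and both views agree (magenta dot, 40 mm). Before going lower I'll check where the gripper body begins.

```bash
python3 - <<'E'
from h import *
p,s,Rt=wristcam(); q=get_image('side'); im=cv2.resize(q['color'][120:320,240:440],None,fx=3,fy=3,interpolation=cv2.INTER_NEAREST)
for L,col in ((0,(0,0,255)),(38,(255,0,255)),(73,(0,255,0)),(111,(0,255,255))):
    pts=[]
    for a,b in [(-38,-42),(38,-42),(38,42),(-38,42)]:
        if L<50: a,b=np.sign(a)*11,np.sign(b)*11
        pts.append((proj(q,[s['eef_pos']+Rt@np.array([a,-L,b])])[0]-[240,120]+.5)*3)
    cv2.polylines(im,[np.int32(pts)],True,col,1)
cv2.imwrite('pics/body.png',im)
E
```

```text
(no output)
```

View pics/body.png

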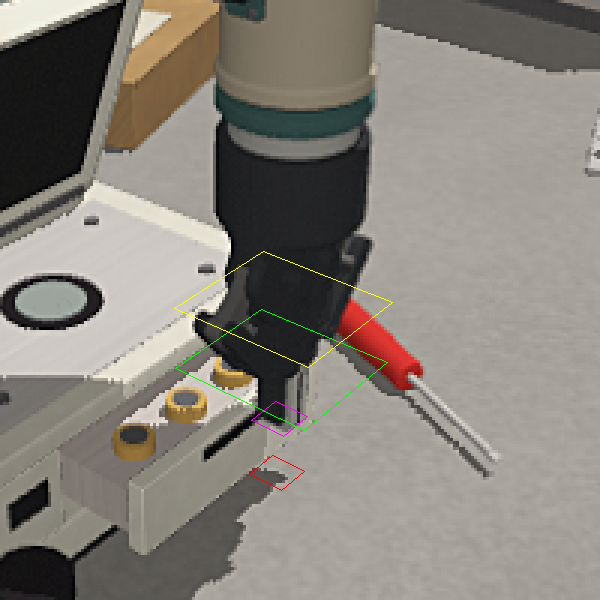

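The body starts above the yellow box, so the whole gripper sits 38 mm further back and the real tip is TCP minus 38 mm. I'll lower the TCP to about z = 35, putting the tip at about 73, still in front of the panel.

Call:
{"api": "step_arm", "payload": {
  "moves": "0 0.2 0.1 0 0 0 0; 0 0.22 0.1 0 0 0 0; 0 0.22 0 0 0 0 0; 0 0 0 0 0 0 0; 0 0 0 0 0 0 0"
}}

```text
clock: 9.3
eef_pos: [421.2, 100.0, 34.7]
tool_rot: [-1.572, -0.001, -1.712]
force: [-0.2, 0.1, -0.5]
width: 0.4
```

```bash
python3 chk.py;  python3 -c "
from h import *
tipoverlay('b')"
```

```text
clock 9.3 TCP in analyser [-175.4   -0.6   34.7] rot [-1.572e+00 -1.000e-03 -1.712e+00] F [-0.2  0.1 -0.5] q [-0.26  0.63 -0.06  2.24  0.13  0.28 -2.14]
```

View pics/tip_s_b.png

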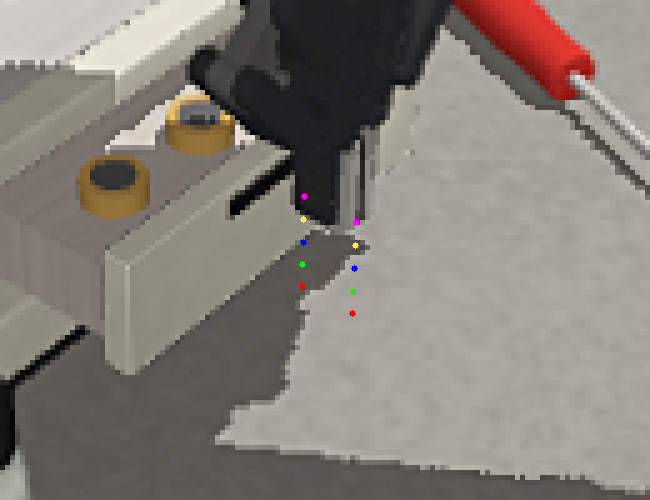

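View pics/tip_w_b.png

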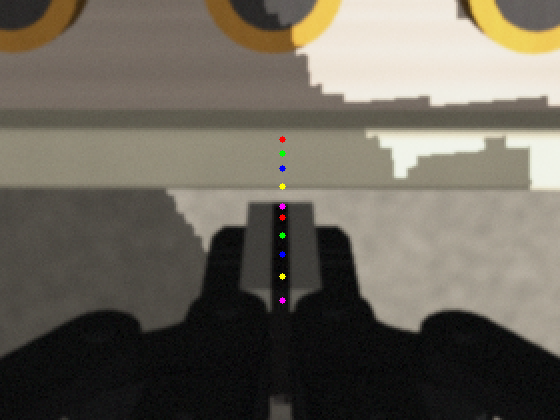

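The tip is now low in front of the panel, with a gap of about 10 mm. Pushing slowly.

Call:
{"api": "step_arm", "payload": {
  "moves": "0 0 0.1 0 0 0 0; 0 0 0.1 0 0 0 0; 0 0 0.1 0 0 0 0; 0 0 0.1 0 0 0 0; 0 0 0.1 0 0 0 0; 0 0 0 0 0 0 0"
}}

```text
clock: 10.0
eef_pos: [447.6, 96.5, 35.5]
tool_rot: [-1.569, 0.0, -1.713]
force: [-0.5, -0.6, -0.0]
width: 0.1
```

```bash
python3 chk.py e wrist
```

```text
clock 10.0 TCP in analyser [-148.8   -0.3   35.5] rot [-1.569  0.    -1.713] F [-0.5 -0.6 -0. ] q [-0.22  0.64 -0.07  2.17  0.13  0.33 -2.12]
```

View pics/wrist_e.png

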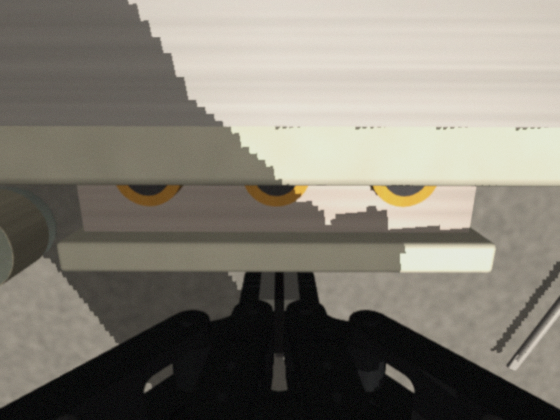

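Contact is good: the panel now hides the tip and the pucks are sliding under the deck. I'll keep pushing.

Call:
{"api": "step_arm", "payload": {
  "moves": "0 0 0.1 0 0 0 0; 0 0 0.1 0 0 0 0; 0 0 0.1 0 0 0 0; 0 0 0.1 0 0 0 0; 0 0 0.06 0 0 0 0; 0 0 0 0 0 0 0"
}}

```text
clock: 10.65
eef_pos: [470.2, 93.2, 35.4]
tool_rot: [-1.569, 0.0, -1.712]
force: [-1.1, -0.7, 0.0]
width: -0.2
```

```bash
python3 chk.py f wrist
```

```text
clock 10.65 TCP in analyser [-126.    -0.3   35.4] rot [-1.569  0.    -1.712] F [-1.1 -0.7  0. ] q [-0.2   0.66 -0.08  2.12  0.14  0.37 -2.1 ]
```

View pics/wrist_f.png

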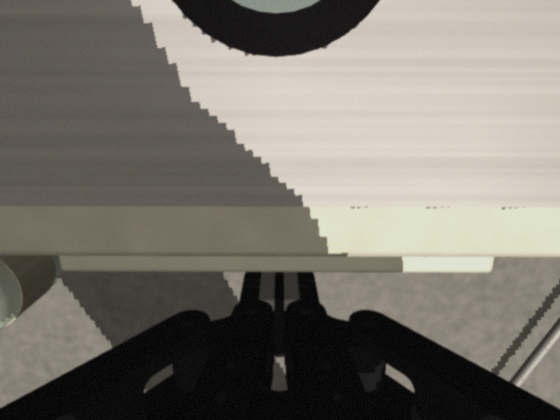

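Nearly home. A few small increments until the force rises.

Call:
{"api": "step_arm", "payload": {
  "moves": "0 0 0.04 0 0 0 0; 0 0 0.04 0 0 0 0; 0 0 0 0 0 0 0"
}}

```text
clock: 11.0
eef_pos: [472.6, 92.9, 35.4]
tool_rot: [-1.572, -0.0, -1.712]
force: [-2.7, 1.3, 2.1]
width: -0.2
```

```bash
python3 chk.py
```

```text
clock 11.0 TCP in analyser [-123.6   -0.3   35.4] rot [-1.572 -0.    -1.712] F [-2.7  1.3  2.1] q [-0.2   0.66 -0.08  2.11  0.14  0.38 -2.1 ]
```

Call:
{"api": "step_arm", "payload": {
  "moves": "0 0 0.04 0 0 0 0; 0 0 0.04 0 0 0 0; 0 0 0 0 0 0 0"
}}

```text
clock: 11.3
eef_pos: [472.4, 92.7, 35.1]
tool_rot: [-1.578, -0.002, -1.71]
force: [-10.4, 2.3, 8.2]
width: 0.1
```

```bash
python3 chk.py
```

```text
clock 11.3 TCP in analyser [-123.8   -0.5   35.1] rot [-1.578 -0.002 -1.71 ] F [-10.4   2.3   8.2] q [-0.19  0.66 -0.08  2.1   0.13  0.39 -2.1 ]
```

Force has risen to 10 N and the tip has stopped at x = -123.8, where -123 was expected: the drawer is home. Backing off, rising and checking.

Call:
{"api": "step_arm", "payload": {
  "moves": "0 0 0 0 0 0 0; 0 0 -0.15 0 0 0 0; 0 0 -0.25 0 0 0 0; 0 0 -0.2 0 0 0 0; 0 -0.3 0 0 0 0 0; 0 -0.6 0 0 0 0 0; 0 -0.6 0 0 0 0 0; 0 -0.6 0 0 0 0 0; 0 -0.6 0 0 0 0 0; 0 0 0 0 0 0 0"
}}

```text
clock: 12.3
eef_pos: [450.7, 97.3, 174.0]
tool_rot: [-1.562, 0.003, -1.712]
force: [-0.0, 0.0, -1.1]
width: 0.0
```

```bash
python3 chk.py g wrist side; python3 - <<'E'
from h import *
p=get_image('side')
for n in ['drawer_front','hood_edge','hood_hinge']:
    print(n,nets.place_of(p,n)[:1])
v=np.load('v.npy'); print(A2W(v,[-112,0,67]))
E
```

```text
clock 12.3 TCP in analyser [-145.8    0.9  174. ] rot [-1.562  0.003 -1.712] F [-0.   0.  -1.1] q [-0.18  0.39 -0.13  2.06  0.08  0.69 -2.07]
drawer_front [{'position': [484.3, 87.2, 67.8], 'conf': 0.56}]
hood_edge [{'position': [643.6, 71.8, 282.7], 'conf': 0.95}]
hood_hinge [{'position': [674.0, 67.2, 112.0], 'conf': 0.81}]
[[484.10808819  91.60391636  67.        ]]
```

View pics/wrist_g.png

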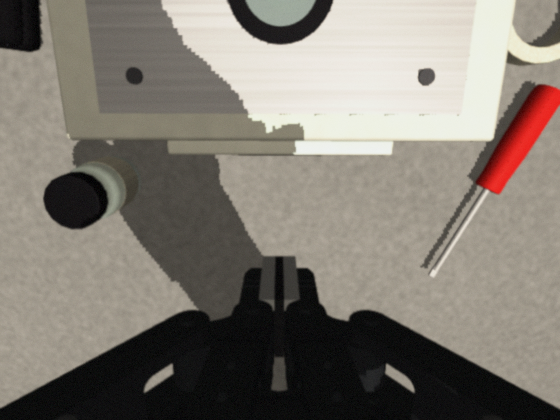

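View pics/side_g.png

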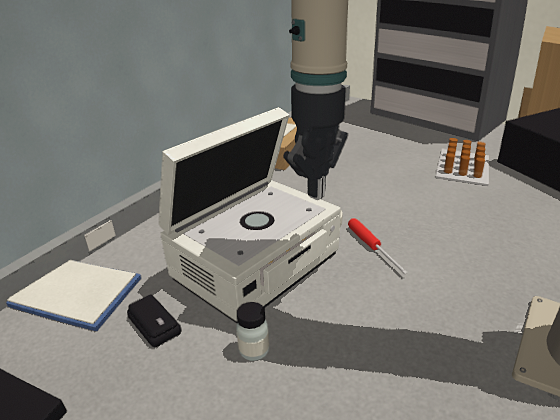

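The drawer is home: nets put the panel at x = 484, expected 484, with no tray visible. The jar and screwdriver look undisturbed. Next I go up and over the hood, then down behind its outer face.

Call:
{"api": "step_arm", "payload": {
  "moves": "0 -0.6 0 0 0 0 0; 0 -0.6 0 0 0 0 0; 0 -0.6 0 0 0 0 0; 0 -0.6 0 0 0 0 0; 0 -0.2 0 0 0 0 0; 0 0 0.6 0 0 0 0; 0 0 0.6 0 0 0 0; 0 0 0.6 0 0 0 0; 0 0 0.6 0 0 0 0; 0 0 0.6 0 0 0 0; 0 0 0.6 0 0 0 0; 0 0 0.6 0 0 0 0; 0 0 0.6 0 0 0 0; 0 0 0.2 0 0 0 0; 0 0 0 0 0 0 0"
}}

```text
clock: 14.1
eef_pos: [695.2, 60.7, 297.1]
tool_rot: [-1.574, -0.001, -1.713]
force: [0.0, 0.4, -0.7]
width: 0.0
```

```bash
python3 chk.py h wrist side top; python3 - <<'E'
import numpy as np
for th in [1.22,1.1,1,.9,.8,.7,.6,.5,.4,.3,.2,.1,0]:
    c,s=np.cos(th),np.sin(th); print(th,np.round([80-140*c+30*s+11,110+140*s+30*c-38],1))
E
```

```text
clock 14.1 TCP in analyser [101.3  -0.9 297.1] rot [-1.574e+00 -1.000e-03 -1.713e+00] F [ 0.   0.4 -0.7] q [-0.08  0.63 -0.1   1.21  0.06  1.3  -1.89]
1.22 [ 71.1 213.8]
1.1 [ 54.2 210.4]
1 [ 40.6 206. ]
0.9 [ 27.5 200.3]
0.8 [ 15.  193.3]
0.7 [  3.2 185.1]
0.6 [ -7.6 175.8]
0.5 [-17.5 165.4]
0.4 [-26.3 154.2]
0.3 [-33.9 142. ]
0.2 [-40.2 129.2]
0.1 [-45.3 115.8]
0 [-49. 102.]
```

View pics/side_h.png

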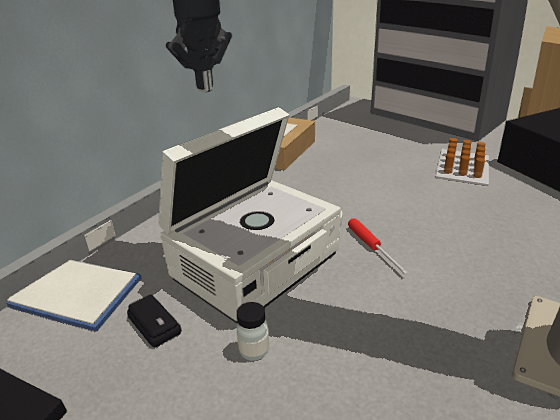

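View pics/wrist_h.png

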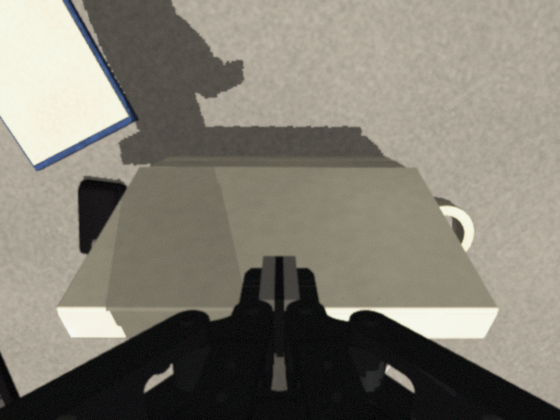

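The wrist view shows the fingertip behind the hood's outer edge (row 308), over the outer face. Going down behind it.

Call:
{"api": "step_arm", "payload": {
  "moves": "0 0.4 0 0 0 0 0; 0 0.4 0 0 0 0 0; 0 0.4 0 0 0 0 0; 0 0.4 0 0 0 0 0; 0 0 0 0 0 0 0; 0 0 -0.2 0 0 0 0; 0 0 -0.2 0 0 0 0; 0 0 0 0 0 0 0"
}}

```text
clock: 15.05
eef_pos: [674.2, 64.9, 222.1]
tool_rot: [-1.57, 0.001, -1.711]
force: [1.0, 0.7, -0.1]
width: 0.4
```

```bash
python3 chk.py i wrist side
```

```text
clock 15.05 TCP in analyser [ 79.9   0.3 222.1] rot [-1.570e+00  1.000e-03 -1.711e+00] F [ 1.   0.7 -0.1] q [-0.08  0.65 -0.1   1.4   0.07  1.1  -1.9 ]
```

View pics/side_i.png

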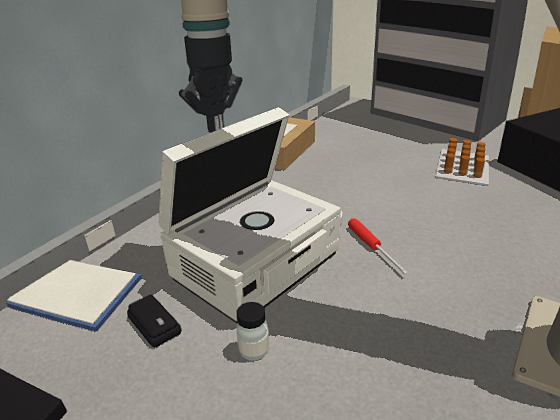

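View pics/wrist_i.png

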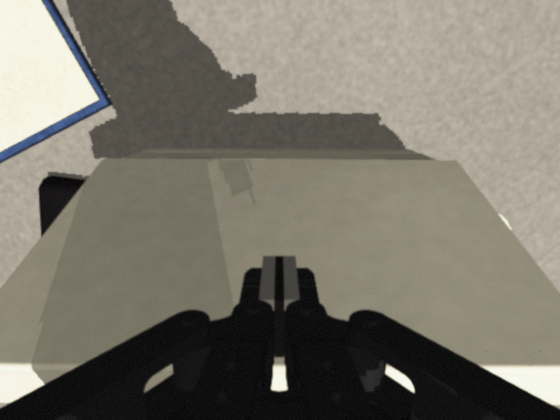

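Call:
{"api": "step_arm", "payload": {
  "moves": "0 0.08 -0.18 0 0 0 0; 0 0.08 -0.18 0 0 0 0; 0 0.08 -0.16 0 0 0 0; 0 0.04 -0.14 0 0 0 0; 0 0.04 -0.14 0 0 0 0; 0 0 0 0 0 0 0"
}}

```text
clock: 15.75
eef_pos: [637.7, 69.8, 206.5]
tool_rot: [-1.565, 0.001, -1.712]
force: [3.0, -0.0, 5.3]
width: -0.2
```

```bash
python3 chk.py j wrist side
```

```text
clock 15.75 TCP in analyser [ 43.2  -0.  206.5] rot [-1.565e+00  1.000e-03 -1.712e+00] F [ 3.  -0.   5.3] q [-0.09  0.6  -0.11  1.53  0.07  1.   -1.93]
```

View pics/side_j.png

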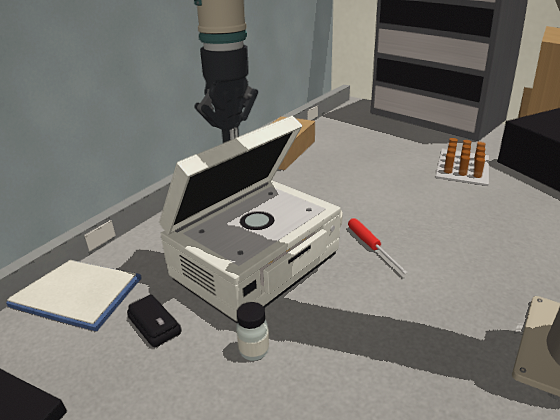

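View pics/wrist_j.png

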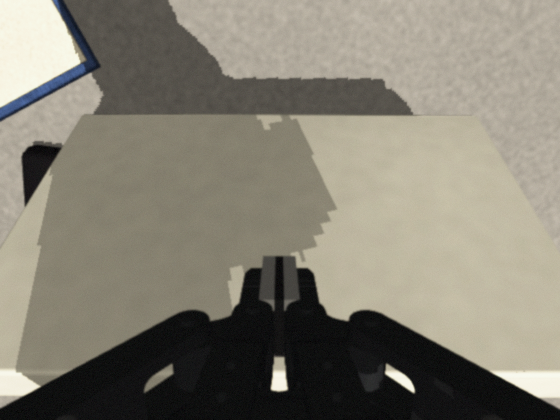

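The hood is following the arc, with about 6 N of contact force. Continuing.

Call:
{"api": "step_arm", "payload": {
  "moves": "0 0.06 -0.13 0 0 0 0; 0 0.06 -0.13 0 0 0 0; 0 0.07 -0.13 0 0 0 0; 0 0.07 -0.12 0 0 0 0; 0 0.08 -0.12 0 0 0 0; 0 0.08 -0.12 0 0 0 0; 0 0.09 -0.11 0 0 0 0; 0 0.1 -0.11 0 0 0 0; 0 0.1 -0.1 0 0 0 0; 0 0.11 -0.1 0 0 0 0; 0 0 0 0 0 0 0"
}}

```text
clock: 16.95
eef_pos: [577.5, 78.4, 163.4]
tool_rot: [-1.571, 0.0, -1.711]
force: [1.1, 0.6, 0.0]
width: 0.1
```

```bash
python3 chk.py k side
```

```text
clock 16.95 TCP in analyser [-1.770e+01  1.000e-01  1.634e+02] rot [-1.571  0.    -1.711] F [1.1 0.6 0. ] q [-0.11  0.57 -0.11  1.74  0.08  0.83 -1.97]
```

View pics/side_k.png

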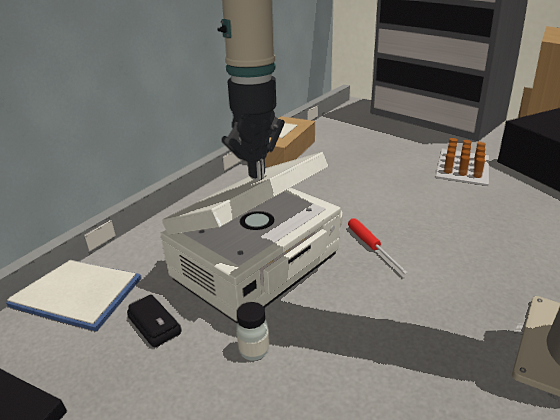

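Call:
{"api": "step_arm", "payload": {
  "moves": "0 0.11 -0.09 0 0 0 0; 0 0.11 -0.09 0 0 0 0; 0 0.12 -0.08 0 0 0 0; 0 0.12 -0.08 0 0 0 0; 0 0.13 -0.06 0 0 0 0; 0 0.13 -0.06 0 0 0 0; 0 0.13 -0.05 0 0 0 0; 0 0.13 -0.05 0 0 0 0; 0 0 0 0 0 0 0"
}}

```text
clock: 17.9
eef_pos: [547.5, 81.9, 113.0]
tool_rot: [-1.575, -0.001, -1.712]
force: [0.1, -0.5, -0.5]
width: -0.1
```

```bash
python3 chk.py l side
```

```text
clock 17.9 TCP in analyser [-47.9  -0.7 113. ] rot [-1.575e+00 -1.000e-03 -1.712e+00] F [ 0.1 -0.5 -0.5] q [-0.13  0.6  -0.1   1.86  0.09  0.68 -2.  ]
```

View pics/side_l.png

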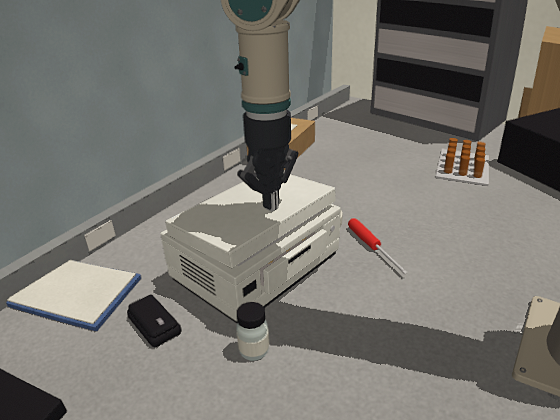

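Nearly shut. Pressing straight down gently until the force rises.

Call:
{"api": "step_arm", "payload": {
  "moves": "0 0.08 -0.03 0 0 0 0; 0 0.08 -0.03 0 0 0 0; 0 0.05 0 0 0 0 0; 0 0 0 0 0 0 0"
}}

```text
clock: 18.35
eef_pos: [545.6, 82.2, 104.2]
tool_rot: [-1.573, -0.001, -1.712]
force: [-2.8, -0.2, 8.3]
width: 0.5
```

```bash
python3 chk.py
```

```text
clock 18.35 TCP in analyser [-49.8  -0.6 104.2] rot [-1.573e+00 -1.000e-03 -1.712e+00] F [-2.8 -0.2  8.3] q [-0.14  0.61 -0.1   1.88  0.09  0.66 -2.  ]
```

Call:
{"api": "step_arm", "payload": {
  "moves": "0 0.04 0 0 0 0 0; 0 0.04 0 0 0 0 0; 0 0.04 0 0 0 0 0; 0 0 0 0 0 0 0"
}}

```text
clock: 18.75
eef_pos: [545.8, 82.2, 103.8]
tool_rot: [-1.571, -0.001, -1.712]
force: [-15.6, -2.9, 53.3]
width: -0.1
```

```bash
python3 chk.py m side
```

```text
clock 18.75 TCP in analyser [-49.6  -0.6 103.8] rot [-1.571e+00 -1.000e-03 -1.712e+00] F [-15.6  -2.9  53.3] q [-0.14  0.61 -0.1   1.88  0.09  0.65 -2.  ]
```

View pics/side_m.png

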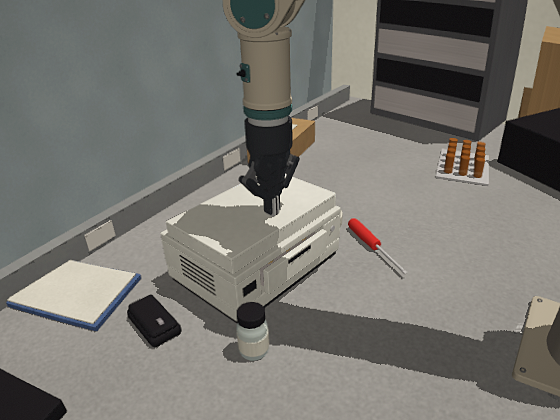

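A hard stop at 104 mm (53 N): the hood is bottomed. Lifting straight off and checking.

Call:
{"api": "step_arm", "payload": {
  "moves": "0 -0.12 0 0 0 0 0; 0 -0.3 0 0 0 0 0; 0 -0.6 0 0 0 0 0; 0 -0.6 0 0 0 0 0; 0 -0.6 0 0 0 0 0; 0 -0.6 0 0 0 0 0; 0 0 -0.6 0 0 0 0; 0 0 -0.6 0 0 0 0; 0 0 -0.6 0 0 0 0; 0 0 -0.4 0 0 0 0; 0 0 0 0 0 0 0; 0 0 0 0 0 0 0"
}}

```text
clock: 20.0
eef_pos: [438.3, 97.9, 239.0]
tool_rot: [-1.57, 0.0, -1.711]
force: [0.4, 0.2, -0.0]
width: -0.3
```

```bash
python3 chk.py n wrist; python3 - <<'E'
from h import *
v=np.load('v.npy'); 
for c in ['side','top']:
    p=get_image(c); 
    for n in ['drawer_front','hood_edge','jar','tape','screwdriver','mouse']:
        r=nets.place_of(p,n); print(c,n,[(np.round(x['position']),round(x['conf'],2)) for x in r[:1]])
    z=1.4
    im=cv2.resize(p['color'],None,fx=z,fy=z)
    for th,col in ((0,(0,160,0)),(.04,(0,0,255))):
        cv2.polylines(im,[np.int32(np.round(proj(p,A2W(v,hoodpt(th,[[0,-135,30],[0,135,30],[-170,135,30],[-170,-135,30]])))*z))],True,col,1)
    cv2.polylines(im,[np.int32(np.round(proj(p,A2W(v,[[-112,-80,91],[-112,80,91],[-112,80,43],[-112,-80,43]]))*z))],True,(255,0,0),1)
    cv2.imwrite(f'pics/end_{c}.png',im)
print(A2W(v,[[-90,0,140],[-112,0,67]]))
E
```

```text
clock 20.0 TCP in analyser [-1.583e+02 -2.000e-01  2.390e+02] rot [-1.57   0.    -1.711] F [ 0.4  0.2 -0. ] q [-0.18  0.29 -0.14  1.99  0.05  0.87 -2.05]
side drawer_front [(array([486.,  93.,  67.]), 0.91)]
side hood_edge [(array([503.,  93., 142.]), 0.72)]
side jar [(array([468., 256.,  -0.]), 0.57)]
side tape []
side screwdriver [(array([412., -96.,   1.]), 0.89)]
side mouse [(array([645., 305.,  -1.]), 0.77)]
top drawer_front [(array([487.,  92.,  69.]), 0.62)]
top hood_edge [(array([505.,  88., 137.]), 0.72)]
top jar []
top tape [(array([ 558., -139.,    2.]), 0.78)]
top screwdriver [(array([412., -94.,   1.]), 0.86)]
top mouse [(array([645., 302.,  -0.]), 0.58)]
[[505.88932677  88.5091391  140.        ]
 [484.10808819  91.60391636  67.        ]]
```

View pics/end_side.png

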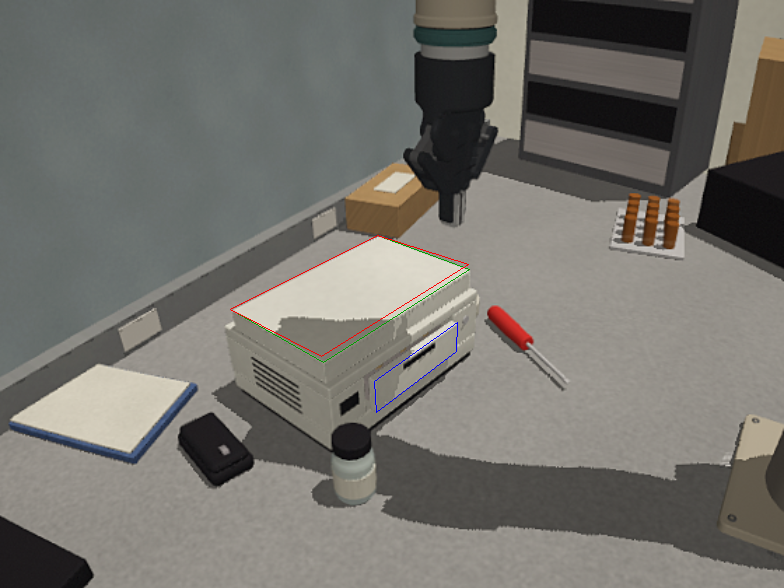

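View pics/wrist_n.png

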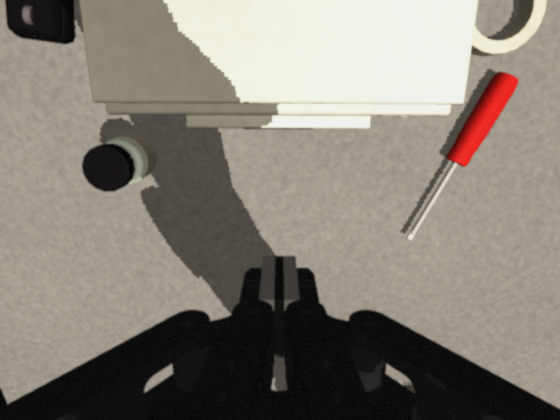

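```bash
python3 - <<'E'
from h import *
p,s,Rt=wristcam(); v=np.load('v.npy')
print('deck',proj(p,A2W(v,[-100,0,110])),'hood',proj(p,A2W(v,[-90,0,140])))
for d in [0,2,4,6,8]: print(d,proj(p,A2W(v,[[-112-d,-50,91],[-112-d,-50,43]])).round(1).tolist())
c=p['color'][:, 340].astype(int).mean(1); print(list(enumerate(c[95:140].round().tolist(),95)))
E
```

```text
deck [[279.31074257 114.28570682]] hood [[279.27724957 102.32201839]]
0 [[337.2, 127.3], [330.0, 123.0]]
2 [[337.1, 129.7], [329.9, 125.1]]
4 [[337.0, 132.0], [329.8, 127.1]]
6 [[336.9, 134.4], [329.7, 129.2]]
8 [[336.8, 136.7], [329.6, 131.2]]
[(95, 239.0), (96, 238.0), (97, 238.0), (98, 237.0), (99, 237.0), (100, 235.0), (101, 224.0), (102, 219.0), (103, 225.0), (104, 235.0), (105, 237.0), (106, 238.0), (107, 237.0), (108, 237.0), (109, 237.0), (110, 237.0), (111, 235.0), (112, 229.0), (113, 210.0), (114, 195.0), (115, 214.0), (116, 235.0), (117, 239.0), (118, 239.0), (119, 239.0), (120, 240.0), (121, 240.0), (122, 241.0), (123, 240.0), (124, 241.0), (125, 240.0), (126, 233.0), (127, 199.0), (128, 158.0), (129, 156.0), (130, 155.0), (131, 154.0), (132, 151.0), (133, 146.0), (134, 146.0), (135, 148.0), (136, 152.0), (137, 152.0), (138, 154.0), (139, 155.0)]
```

The panel edge sits at row 127.3, which is d ≈ 0, and the hood edge is at row 102 as predicted for shut. Handing in.

```bash
python3 -c "
from h import *
print(ctrl.finish_job())"
```

```text
the job is handed in; nothing more can be done
None
```

I pushed the drawer home with the hood still open, then swung the hood down from its outer face until it was shut. I handed the job in after about 20 s of robot time; no verdict is reported.

**First push missed:** the real finger ends sit about 38 mm short of the reported TCP. My first pass therefore went over the drawer panel, above the tray and near the pucks. No force above noise showed in the readings. I backed straight out, measured the offset in two cameras and repeated the push lower.

**Last checks:**
- **Drawer:** its panel edge in the wrist picture is at row 127.3, exactly where fully home is predicted. The nets put it 2–3 mm further in than the fit.
- **Hood:** the overlay and the wrist picture both match shut, and the nets put its free edge within about 5 mm of the shut position.
- **Loose things:** the jar, tape, screwdriver and mouse are within about 5 mm of where they were found at the start, which is about the nets' accuracy.
- **Robot:** it stands clear with about 0 N on the tool.

The final press on the shut hood peaked at 53 N through the fingertips. That is more than needed, but below the 120 N wrist limit. The 40 N limit covers the arm and gripper body, and I assumed it does not apply to the fingertips.

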